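Touch-dry check of an oiled shelf bracket

TASK

The triangular wooden shelf bracket on the drying board was oiled starting at its square corner, then along the short leg, and last at its sharp pointed end, so check that the coat is dry in that same order: with the fingertips, lightly touch the square corner, then the middle of the short leg, then the pointed end, coming clear of the wood between touches. Each touch may leave a mark, so touch the bracket nowhere else, do not press hard, and do not lift or shift it; leave the knob, tin, pot and brush as they stand.

Things in the scene. Friction and masses are not known exactly. Their poses are not given: they have to be found in the camera images.
- bracket: Triangular frame of dark wood bars 40 mm wide, 22 thick, 0.4 to 0.7 kg, loose, flat on 3 points; underside 46 mm, top face 68 mm above the bench; slides or tips if pushed. Origin on the underside, z up. Bar centre lines join (x, y) mm: square corner (-85, 140), plain corner (85, 140), pointed end (-85, -150): short leg along x, long leg (with 10 x 30 mm slot) along y, slanting brace.
- square_corner: The right-angled corner of the bracket, beside the slot: a solid 60 x 60 mm square of the same wood, 22 mm thick, spanning x -105 to -45 and y 100 to 160 mm in the bracket's frame. This pose is that of the bracket (same origin and axes); the place to touch is point corner_spot.
- leg_middle: The middle stretch of the short straight leg between the square corner and the plain corner: 60 mm long, 40 mm wide, x -30 to 30 and y 120 to 160 mm in the bracket's frame (not marked off from the rest of the leg). This pose is that of the bracket; the place to touch is point leg_spot.
- pointed_end: The sharp (30-degree) rounded end where the long leg and the slanting brace run together: the last 100 mm, about 40 mm wide at the tip and 80 mm wide at its inner side. This pose is that of the bracket; the place to touch is point end_spot.
- corner_spot (a point): Middle of the square corner's top face, on the surface; axes as the bracket's; solid wood 25 mm all round. The wood gives way on its rubber-tipped supports by about 1 mm per 2.5 N, up to 6 mm, then is rigid. A touch counts from 0.4 N; 1 to 5 N is light; over 15 N is too hard. Come down slowly (about 10 to 20 mm/s).
- leg_spot (a point): Middle of the top face of the short leg, on the wood's surface; solid wood 20 mm to either side across the leg and 30 mm or more along it. Axes as the bracket's (the leg runs along x).
- end_spot (a point): Top face of the pointed end, on the wood's surface, 35 mm in from the rounded tip's outermost edge; solid wood at least 20 mm all round. Axes as the bracket's.
- board: Drying board, fixed: plywood 280 x 390 x 12 mm flat on the bench, origin at the centre of its underside, with three plastic cones that carry the bracket near its three corners, on black rubber tips 35 mm above the board. Each tip gives by about 1 mm per 2.5 N of load, at most 6 mm.
- pull_knob: Small turned wooden knob, 36 mm across, 40 mm tall, loose, standing on the drying board inside the triangle; its top is 52 mm above the bench. Origin under its centre. Leave it.
- oil_tin: Round metal oil tin, 86 mm across, 103 mm tall, loose, standing on the bench beside the board. Origin under its centre. Leave it.
- mixing_pot: Open grey mixing pot, 90 mm across, 85 mm tall, loose, standing on the bench beside the board. Origin under its centre. Leave it.
- oil_brush: Brush, 200 mm long, 20 mm high, loose, lying on the bench. Origin near its middle, on the underside. Leave it.

How it is judged (in metres and radians):
On the way, in this order (a step that is already met when the one before it is completed fails the run):
1. the fingertips touch the square corner (contact force between the fingers and square_corner above 0.4 N and contact force between the fingers and leg_middle below 0.1 N and contact force between the fingers and pointed_end below 0.1 N), for 0.04 s.
2. the fingers are clear of the bracket (contact force between the fingers and bracket below 0.05 N), for 0.1 s.
3. the fingertips touch the middle of the short leg (contact force between the fingers and leg_middle above 0.4 N and contact force between the fingers and square_corner below 0.1 N and contact force between the fingers and pointed_end below 0.1 N), for 0.04 s.
4. the fingers are clear of the bracket again (contact force between the fingers and bracket below 0.05 N), for 0.1 s.
5. the fingertips touch the pointed end (contact force between the fingers and pointed_end above 0.4 N and contact force between the fingers and square_corner below 0.1 N and contact force between the fingers and leg_middle below 0.1 N), for 0.04 s.
At the end, for the whole second after the job is handed in: the bracket lies level on its points within 8 mm of where it was, at rest and untouched, and the knob, tin, pot and brush are within 20 mm of where they stood (distance of bracket from where it was at the start of the episode below 0.008 m and angle between bracket's own z axis and vertical below 0.03 rad and linear speed of bracket below 0.01 m/s and contact force between the fingers and bracket below 0.05 N and distance of each of pull_knob, oil_tin, mixing_pot, oil_brush from where it was at the start of the episode below 0.02 m).
It fails at once if the bracket is pressed hard (over 15 N) (contact force between the fingers and bracket above 15 N).
It fails at once if the bracket is touched by the fingers elsewhere than on the square corner, the middle of the short leg or the pointed end (contact force between the fingers and bracket above 0.5 N and contact force between the fingers and square_corner below 0.1 N and contact force between the fingers and leg_middle below 0.1 N and contact force between the fingers and pointed_end below 0.1 N).
It fails at once if another part of the arm touches the bracket (contact force between the arm and bracket above 0.5 N and contact force between the fingers and bracket below 0.1 N).
It fails at once if the bracket is lifted (10 mm), tipped or shifted (15 mm) (height (world z) of bracket above 0.057 m or angle between bracket's own z axis and vertical above 0.12 rad or distance of bracket from where it was at the start of the episode above 0.015 m).
It fails at once if the knob, tin, pot or brush is disturbed (over 20 mm) (distance of any of pull_knob, oil_tin, mixing_pot, oil_brush from where it was at the start of the episode above 0.02 m).
It also fails if it takes over 48 s, if anything falls off the work surface, if the arm or the gripper's body presses on something with over 40 N, if the wrist force passes 120 N, or if a joint passes its speed limit or range.

ROBOT

A 6-joint arm with a two-finger parallel gripper is mounted at the origin on the work surface. World frame = base frame: x ahead of the robot, y to its left, z up, the work surface at z = 0. Lengths are in mm, angles in rad, forces in N, time in s.
With the tool pointing down it reaches from about 350 to 925 mm from the base axis. Payload 6.4 kg.
Tool frame: the origin (TCP) lies on the centre line of the jaws, within the pads' length; the fingertips stand 17 mm ahead of it and the grasp point (between the pads) lies 2 mm behind it; z points along the fingers, y is the line along which they close (so a half turn about z gives the same grasp; the last joint's range is limited). The gripper opens to 94 mm and grips with 3 to 60 N. Pads are 16 mm wide; open, the fingers measure 119 mm over their backs; the gripper's body (75 mm by 177 mm) begins 78 mm behind the grasp point.
Start: joints at [-1.422, 0.245, 1.558, -0, 1.339, -0.174], TCP at [206.2, -616.438, 222.455] pointing down, gripper open.
Joint ranges: [-3.13, 3.13], [-1.02, 2.26], [0.13, 2.54], [-0.95, 4.09], [0.21, 2.88], [-2.74, 2.74]. Speed limits (rad/s): [2.57, 2.57, 3.14, 3.14, 3.14, 3.14].

INTERFACE

Orientations are given as a rotation vector (axis times angle).
In Python, from rig import read_state, camera, camera_params, close_job gives the robot as it stands.
- The arm moves only by the tool carry_out, never from a script. Its argument "deltas" is a list of rows, each an object of numbers: "dx", "dy", "dz": the shift along the world's x, y, z in m; "rx", "ry", "rz": the turn, a rotation vector about the world's x, y, z in degrees. In form: [{"dx": .., "dy": .., "dz": .., "rx": .., "ry": .., "rz": ..}, ...]. A call has 1 to 10 rows; each row shifts and turns the commanded pose from where the row before left it; what a row does not reach is not made up. A row lasts 1/10 s, in which the tool goes at most 50 mm and 8.59 degrees, less where a joint would pass 70% of its speed; a pose out of reach is approached as far as the arm can. A call with a gripper value outside its range is refused whole. "jaw" is the opening, from 0 (shut) to 1 (fully open), set as the call begins (left out, the last holds). The fingers move at their own pace and stop on an object; "newtons" is the grip in N (left out, the last holds). Time passes only in rows, so rows that do not move let the fingers close. It gives the time, the measured TCP pose, the force, the opening and the grip force at its end, in the units of the state.
- read_state(): the state, without advancing time (a new reading comes with each control period).
- camera(name): name is "scene" or "side" or "wrist"; returns the picture (384x512x3 uint8, red, green, blue); there is no depth.
- camera_params(name): a dict with "fx", "fy", "cx", "cy" (pixels), "rvec" (rotation vector, rad) and "tvec" (3), from world to camera coordinates, as OpenCV has them; the wrist camera has in their place "mount" (4x4, takes a point from camera to tool coordinates, whose origin is the TCP and whose axes are the flange's). Camera axes: x right, y down, z forward; pixel columns grow to the right and rows downward; lengths in mm; the calibration is good to about 2 mm. The wrist camera is an equidistant fisheye: a pixel r from the principal point sees the ray r / f radians off the axis. A picture is of the moment at which its call begins: read the wrist's pose just before it. camera_params takes no time and is no camera call.
- close_job(): hands the job in; it is judged then, once.
The state is a dict: "time_s": time; "qpos": joint angles; "dq": joint speeds; "effort": joint torques, N m; "tool_pos": TCP position; "eef_rot": TCP orientation; "force": force on the tool from outside, world axes, zero at the start; "ft_torque": the same for the moment, N m; "gripper_width": finger opening in mm; "gripper_force": force on a finger pad.
Only numpy, scipy, OpenCV 4.12 (cv2) and the standard library are available. Lean on these libraries where they do the work, as an engineer would, in place of code of your own. Each camera call takes 0.05 s, during which the arm holds its last target. There are 200 camera calls.

## Working session

There is one attempt and no reset: what is moved stays moved. The work goes in short steps, Python scripts to look and compute and a tool call to move; the robot and the scene stay as the last step left them, time stands still between calls to the robot, and variables do not carry over. Pictures are saved under pics/ and viewed, at most 10 in all, crops included, and the job is handed in when it is done.

Besides the shell and the picture viewer there is one more tool, called after "Request:" by a JSON object that holds its "method" and its "body", one argument or row to a line. carry_out: Moves the arm, as the interface text tells. Its arguments: {"type":"object","properties":{"deltas":{"type":"array"},"jaw":{"type":"number"},"newtons":{"type":"number"}},"required":["deltas"]}

```bash
mkdir -p pics; python3 - <<'E'
from rig import *
import cv2
for n in("scene","side"):
    cv2.imwrite(f"pics/{n}0.png",camera(n)[:,:,::-1])
    print(n,camera_params(n))
print(camera_params("wrist")); print(read_state())
E
```

```text
scene {'fx': 397.8685156165121, 'fy': 397.8685156165121, 'cx': 257.99328911502056, 'cy': 190.62772342900146, 'rvec': array([ 2.13592893,  1.00503176, -0.43267835]), 'tvec': array([-298.42533659, -175.30138415, 1338.08170836])}
side {'fx': 479.102788928826, 'fy': 479.102788928826, 'cx': 253.20137799224082, 'cy': 190.76510578967586, 'rvec': array([ 0.40426847, -2.81322152,  1.07290937]), 'tvec': array([ 426.09396164,  169.49796072, 1127.96512118])}
{'fx': 297.3186396354542, 'fy': 297.3186396354542, 'cx': 249.97727691542244, 'cy': 194.15575555534497, 'mount': array([[ 7.01748412e-04, -9.67193421e-01, -2.54040144e-01,
         7.40759417e+01],
       [ 9.99999543e-01,  8.43746505e-04, -4.49999654e-04,
        -2.64083394e-01],
       [ 6.49582189e-04, -2.54039712e-01,  9.67193570e-01,
        -1.61842133e+02],
       [ 0.00000000e+00,  0.00000000e+00,  0.00000000e+00,
         1.00000000e+00]])}
{'time_s': 0.1, 'qpos': array([-1.42213112e+00,  2.45729487e-01,  1.55886847e+00, -1.32506897e-05,
        1.33871876e+00, -1.74078479e-01]), 'dq': array([ 0.00215582, -0.00043823, -0.00273067, -0.00080173,  0.00011131,
        0.00061448]), 'effort': array([ 1.34766515e-04, -4.16909122e+01, -3.15528059e+01,  6.86425134e-02,
        3.09653243e-02, -6.37684252e-05]), 'tool_pos': array([ 206.09934215, -615.92292842,  221.47768078]), 'eef_rot': array([-3.09907398e+00, -5.04494880e-01, -1.41523969e-05]), 'force': array([-0.50621346,  0.76960771, -0.04385771]), 'ft_torque': array([ 0.00523522, -0.03230068, -0.00381982]), 'gripper_force': 0.0, 'gripper_width': 94.10669891498937}
```

View pics/scene0.png

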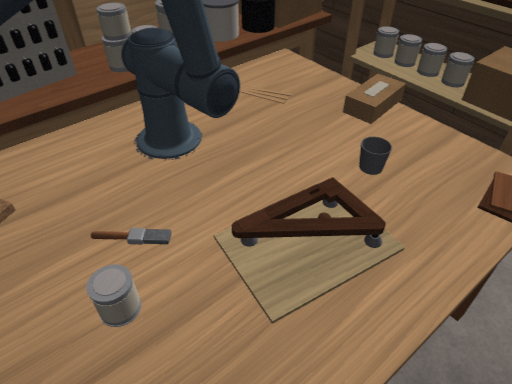

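View pics/side0.png

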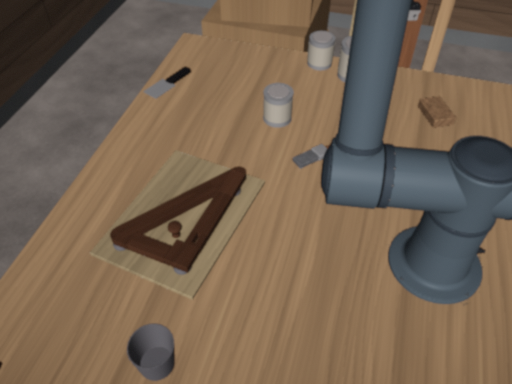

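The scene view shows the pointed end near (240,228), the square corner near (335,185) and the plain corner near (380,222). In the side view they are at about (240,175), (185,262) and (118,235). I'll cast these onto z=68 for a rough fit.

```bash
cat > h.py <<'E'
import numpy as np, cv2
from scipy.spatial.transform import Rotation as R
from rig import *
def cast(n,uv,z,st=None):
    uv=np.atleast_2d(np.array(uv,float)); p=camera_params(n)
    if n=="wrist":
        d=uv-[p['cx'],p['cy']]; r=np.linalg.norm(d,axis=1)+1e-9; t=r/p['fx']
        v=np.c_[d/r[:,None]*np.sin(t)[:,None],np.cos(t)]
        Rt=R.from_rotvec(st['eef_rot']).as_matrix(); M=p['mount']
        W=Rt@M[:3,:3]; c=Rt@M[:3,3]+st['tool_pos']
    else:
        v=np.c_[(uv-[p['cx'],p['cy']])/p['fx'],np.ones(len(uv))]
        W=R.from_rotvec(p['rvec']).as_matrix().T; c=-W@p['tvec']
    v=v@W.T
    return (c+v*((z-c[2])/v[:,2])[:,None])[:,:2]
def fit(model,pts):  # rigid 2D fit, angle & origin
    m=np.array(model,float);q=np.array(pts);a=m-m.mean(0);b=q-q.mean(0)
    th=np.arctan2((a[:,0]*b[:,1]-a[:,1]*b[:,0]).sum(),(a*b).sum())
    C=np.array([[np.cos(th),-np.sin(th)],[np.sin(th),np.cos(th)]])
    o=q.mean(0)-C@m.mean(0); return th,o,C,np.linalg.norm(q-(m@C.T+o),axis=1)
MOD=[(-85,140),(85,140),(-85,-150)]
E
python3 - <<'E'
from h import *
for n,uv in (("scene",[(334,189),(373,221),(243,229)]),("side",[(183,258),(123,232),(238,176)])):
    q=cast(n,uv,68); th,o,C,e=fit(MOD,q); print(n,q.round(),np.degrees(th),o,e)
    print({k:(C@np.array(v)+o).round() for k,v in dict(c=(-75,130),l=(0,140),e=(-85,-135)).items()})
for n,uv in (("scene",[(116,300),(375,160),(130,237)]),("side",[(279,110),(155,355),(310,155)])): print(cast(n,uv,50).round())
E
```

```text
scene [[567. 179.]
 [707. 167.]
 [525. -95.]] -6.175240952156931 [623.03308576  37.42476521] [15.24394395 16.11217776  8.03351899]
{'c': array([562., 175.]), 'l': array([638., 177.]), 'e': array([524., -88.])}
side [[548. 194.]
 [708. 166.]
 [507. -78.]] -8.970813294513725 [609.21075397  46.97659894] [ 4.64622312  8.86175278 11.50455332]
{'c': array([555., 187.]), 'l': array([631., 185.]), 'e': array([504., -73.])}
[[ 499. -412.]
 [ 547.  384.]
 [ 359. -311.]]
[[ 478. -387.]
 [ 523.  408.]
 [ 349. -224.]]
```

Request:
{"method": "carry_out", "body": {
  "deltas": [
    {"dx": 0.024,"dy": 0.042},
    {"dx": 0.024,"dy": 0.042},
    {"dx": 0.024,"dy": 0.042},
    {"dx": 0.024,"dy": 0.042},
    {"dx": 0.024,"dy": 0.042},
    {"dx": 0.024,"dy": 0.042},
    {"dx": 0.024,"dy": 0.042},
    {"dx": 0.024,"dy": 0.042},
    {"dx": 0.024,"dy": 0.042},
    {"dx": 0.024,"dy": 0.042}
  ],
  "jaw": 0
}}

```text
$.deltas[0]: bad value
```

Request:
{"method": "carry_out", "body": {
  "deltas": [
    {"dx": 0.024,"dy": 0.042},
    {"dx": 0.024,"dy": 0.042},
    {"dx": 0.024,"dy": 0.042},
    {"dx": 0.024,"dy": 0.042},
    {"dx": 0.024,"dy": 0.042},
    {"dx": 0.024,"dy": 0.042},
    {},
    {},
    {}
  ]
}}

```text
$.deltas[0]: bad value
```

```bash
python3 - <<'E'
from h import *
import pickle
s=read_state(); im=camera("wrist"); pickle.dump((s,im),open("w.pkl","wb"))
cv2.imwrite("pics/w1.png",im[:,:,::-1]); print(s['time_s'],s['tool_pos'],s['eef_rot'],s['force'],s['gripper_width'])
E
```

```text
0.1 [ 206.09934215 -615.92292842  221.47768078] [-3.09907398e+00 -5.04494880e-01 -1.41523969e-05] [-0.50621346  0.76960771 -0.04385771] 94.10669891498937
```

View pics/w1.png

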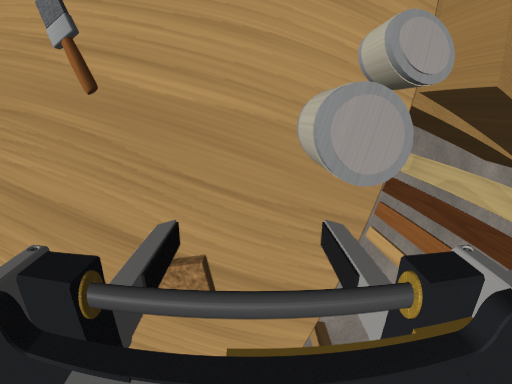

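The wrist picture shows the start position, with the tins at about (360,135) and (410,50). Both moves were refused because every key has to be present in each row.

Request:
{"method": "carry_out", "body": {
  "deltas": [
    {"dx": 0.017,"dy": 0.0415,"dz": 0.005,"rx": 0,"ry": 0,"rz": -1.65},
    {"dx": 0.017,"dy": 0.0415,"dz": 0.005,"rx": 0,"ry": 0,"rz": -1.65},
    {"dx": 0.017,"dy": 0.0415,"dz": 0.005,"rx": 0,"ry": 0,"rz": -1.65},
    {"dx": 0.017,"dy": 0.0415,"dz": 0.005,"rx": 0,"ry": 0,"rz": -1.65},
    {"dx": 0.017,"dy": 0.0415,"dz": 0.005,"rx": 0,"ry": 0,"rz": -1.65},
    {"dx": 0.017,"dy": 0.0415,"dz": 0.005,"rx": 0,"ry": 0,"rz": -1.65},
    {"dx": 0.017,"dy": 0.0415,"dz": 0.005,"rx": 0,"ry": 0,"rz": -1.65},
    {"dx": 0.017,"dy": 0.0415,"dz": 0.005,"rx": 0,"ry": 0,"rz": -1.65}
  ],
  "jaw": 0
}}

```text
time_s: 0.95
tool_pos: [342.4, -282.6, 262.4]
eef_rot: [-3.138, -0.142, -0.0]
force: [0.7, 0.3, -0.2]
gripper_width: 33.5
gripper_force: 0.0
```

Request:
{"method": "carry_out", "body": {
  "deltas": [
    {"dx": 0.017,"dy": 0.0415,"dz": 0.005,"rx": 0,"ry": 0,"rz": -1.65},
    {"dx": 0.017,"dy": 0.0415,"dz": 0.005,"rx": 0,"ry": 0,"rz": -1.65},
    {"dx": 0.017,"dy": 0.0415,"dz": 0.005,"rx": 0,"ry": 0,"rz": -1.65},
    {"dx": 0.017,"dy": 0.0415,"dz": 0.005,"rx": 0,"ry": 0,"rz": -1.65},
    {"dx": 0.017,"dy": 0.0415,"dz": 0.005,"rx": 0,"ry": 0,"rz": -1.65},
    {"dx": 0.017,"dy": 0.0415,"dz": 0.005,"rx": 0,"ry": 0,"rz": -1.65},
    {"dx": 0.017,"dy": 0.0415,"dz": 0.005,"rx": 0,"ry": 0,"rz": -1.65},
    {"dx": 0.017,"dy": 0.0415,"dz": 0.005,"rx": 0,"ry": 0,"rz": -1.65},
    {"dx": 0,"dy": 0,"dz": 0,"rx": 0,"ry": 0,"rz": 0},
    {"dx": 0,"dy": 0,"dz": 0,"rx": 0,"ry": 0,"rz": 0}
  ]
}}

```text
time_s: 1.95
tool_pos: [478.0, 48.3, 302.1]
eef_rot: [3.134, -0.213, -0.001]
force: [-0.8, 0.1, -0.1]
gripper_width: 0.3
gripper_force: 0.0
```

```bash
python3 - <<'E'
from h import *
import pickle
s=read_state(); im=camera("wrist"); pickle.dump((s,im),open("w.pkl","wb"))
cv2.imwrite("pics/w2.png",im[:,:,::-1]); print(s['time_s'],s['tool_pos'],s['eef_rot'],s['force'],s['gripper_width'])
E
```

```text
1.95 [478.03529604  48.27122439 302.10014165] [ 3.13406564e+00 -2.12833950e-01 -1.31767357e-03] [-0.8186497   0.08582734 -0.14116843] 0.2523217002255597
```

View pics/w2.png

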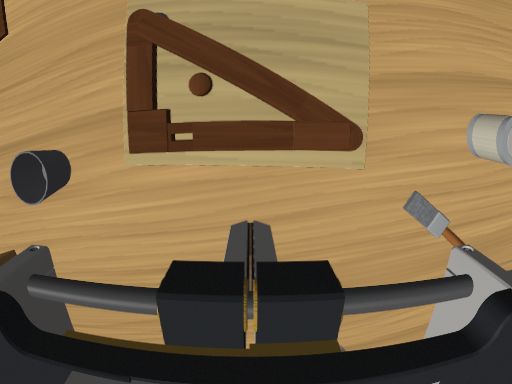

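The wrist view shows the whole bracket: square corner block about (130–168, 110–152), plain corner near (143,22), and pointed tip near (361,135). Its outer outline is the top-face edge, so I'll fit the two straight outer edges and the tip.

```bash
python3 - <<'E'
from h import *
import pickle
s,im=pickle.load(open("w.pkl","rb"))
hsv=cv2.cvtColor(im,cv2.COLOR_RGB2HSV)
m=((hsv[...,2]<125)&(hsv[...,1]>90)).astype(np.uint8); m[200:]=0; m[:,:110]=0; m[:,390:]=0
m=cv2.morphologyEx(m,cv2.MORPH_OPEN,np.ones((3,3)))
c=max(cv2.findContours(m,cv2.RETR_EXTERNAL,cv2.CHAIN_APPROX_NONE)[0],key=cv2.contourArea)[:,0,:]
print(cv2.boundingRect(c))
P=cast("wrist",c,68,s)
th,o,C,e=fit(MOD,cast("wrist",[(138,145),(142,24),(350,137)],68,s)); print(np.degrees(th),o,e)
for _ in range(3):
    b=(P-o)@C
    L=P[(abs(b[:,0]+105)<12)&(abs(b[:,1])<130)]; S=P[(abs(b[:,1]-160)<12)&(abs(b[:,0])<70)]
    fl=lambda q:cv2.fitLine(q.astype(np.float32),cv2.DIST_HUBER,0,.01,.01).ravel()
    l,t=fl(L),fl(S)
    dl=l[:2]*np.sign(l[:2]@C[:,1]); ds=t[:2]*np.sign(t[:2]@C[:,0])
    al=np.arctan2(-dl[0],dl[1]); as_=np.arctan2(ds[1],ds[0]); th=(al*3+as_*1.5)/4.5
    C=np.array([[np.cos(th),-np.sin(th)],[np.sin(th),np.cos(th)]])
    X=np.linalg.solve(np.c_[dl,-ds],t[2:]-l[2:]); corner=l[2:]+dl*X[0]
    o=corner-C@np.array([-105,160])
b=(P-o)@C; print(len(L),len(S),np.degrees([al,as_,th]),o,"tip ymin",b[:,1].min(),"xmax",b[:,0].max(),"ymax",b[:,1].max(),"xmin",b[:,0].min())
for k,v in dict(c=(-75,130),l=(0,140),e=(-81,-135)).items():
    w=C@np.array(v)+o; print(k,w.round(1),"from tcp",(w-s['tool_pos'][:2]).round(1))
E
```

```text
(126, 9, 237, 145)
-6.815094153954323 [609.4577367   44.33400569] [5.34806479 4.82821633 2.85030753]
188 97 [-7.08719312 -6.75830363 -6.97756329] [615.22024744  41.84820191] tip ymin -166.3409862078719 xmax 103.20327458785427 ymax 161.18015881233117 xmin -106.5676649455478
c [556.6 180. ] from tcp [ 78.5 131.7]
l [632.2 180.8] from tcp [154.2 132.5]
e [518.4 -82.3] from tcp [  40.4 -130.6]
```

Request:
{"method": "carry_out", "body": {
  "deltas": [
    {"dx": 0.013,"dy": 0.022,"dz": -0.032,"rx": 0,"ry": 0,"rz": 0},
    {"dx": 0.013,"dy": 0.022,"dz": -0.032,"rx": 0,"ry": 0,"rz": 0},
    {"dx": 0.013,"dy": 0.022,"dz": -0.032,"rx": 0,"ry": 0,"rz": 0},
    {"dx": 0.013,"dy": 0.022,"dz": -0.032,"rx": 0,"ry": 0,"rz": 0},
    {"dx": 0.013,"dy": 0.022,"dz": -0.032,"rx": 0,"ry": 0,"rz": 0},
    {"dx": 0.013,"dy": 0.022,"dz": -0.032,"rx": 0,"ry": 0,"rz": 0},
    {"dx": 0,"dy": 0,"dz": 0,"rx": 0,"ry": 0,"rz": 0},
    {"dx": 0,"dy": 0,"dz": -0.006,"rx": 0,"ry": 0,"rz": 0},
    {"dx": 0,"dy": 0,"dz": -0.006,"rx": 0,"ry": 0,"rz": 0},
    {"dx": 0,"dy": 0,"dz": 0,"rx": 0,"ry": 0,"rz": 0}
  ]
}}

```text
time_s: 3.0
tool_pos: [556.4, 178.4, 99.3]
eef_rot: [-3.134, 0.219, -0.002]
force: [0.1, -0.6, 0.2]
gripper_width: 0.7
gripper_force: 0.0
```

```bash
python3 - <<'E'
from h import *
s=read_state(); print(s['tool_pos'],s['force'])
a=camera("scene")[150:270,200:420,::-1]; b=camera("side")[130:300,80:300,::-1]
a=cv2.resize(a,(396,300),interpolation=3);b=cv2.resize(b,(388,300),interpolation=3)
cv2.imwrite("pics/c1.png",np.hstack([a,b]))
E
```

```text
[556.37125182 178.40487444  99.28097356] [ 0.14265618 -0.56567684  0.20929194]
```

View pics/c1.png

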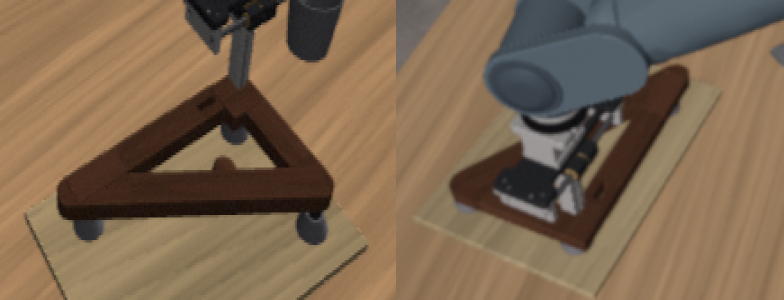

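The scene crop shows the shut fingertips at about (238,85), just above the square corner block. I'll go down slowly.

Request:
{"method": "carry_out", "body": {
  "deltas": [
    {"dx": 0,"dy": 0,"dz": -0.0015,"rx": 0,"ry": 0,"rz": 0},
    {"dx": 0,"dy": 0,"dz": -0.0015,"rx": 0,"ry": 0,"rz": 0},
    {"dx": 0,"dy": 0,"dz": -0.0015,"rx": 0,"ry": 0,"rz": 0},
    {"dx": 0,"dy": 0,"dz": -0.0015,"rx": 0,"ry": 0,"rz": 0},
    {"dx": 0,"dy": 0,"dz": -0.0015,"rx": 0,"ry": 0,"rz": 0},
    {"dx": 0,"dy": 0,"dz": -0.0015,"rx": 0,"ry": 0,"rz": 0},
    {"dx": 0,"dy": 0,"dz": -0.0015,"rx": 0,"ry": 0,"rz": 0},
    {"dx": 0,"dy": 0,"dz": -0.0015,"rx": 0,"ry": 0,"rz": 0}
  ]
}}

```text
time_s: 3.9
tool_pos: [556.2, 179.6, 86.3]
eef_rot: [-3.134, 0.217, 0.0]
force: [-0.6, 0.4, 0.8]
gripper_width: 0.5
gripper_force: 0.0
```

Request:
{"method": "carry_out", "body": {
  "deltas": [
    {"dx": 0,"dy": 0,"dz": -0.001,"rx": 0,"ry": 0,"rz": 0},
    {"dx": 0,"dy": 0,"dz": -0.001,"rx": 0,"ry": 0,"rz": 0},
    {"dx": 0,"dy": 0,"dz": 0,"rx": 0,"ry": 0,"rz": 0}
  ]
}}

```text
time_s: 4.2
tool_pos: [556.1, 179.6, 84.6]
eef_rot: [-3.134, 0.216, 0.001]
force: [-1.0, -1.0, 2.1]
gripper_width: 0.5
gripper_force: 1.3
```

Request:
{"method": "carry_out", "body": {
  "deltas": [
    {"dx": 0,"dy": 0,"dz": -0.0007,"rx": 0,"ry": 0,"rz": 0},
    {"dx": 0,"dy": 0,"dz": 0,"rx": 0,"ry": 0,"rz": 0}
  ]
}}

```text
time_s: 4.4
tool_pos: [556.1, 179.7, 84.0]
eef_rot: [-3.134, 0.217, 0.001]
force: [-3.3, 1.0, 4.8]
gripper_width: 0.4
gripper_force: 2.1
```

Clear contact at about 4 N. Next I raise the tool and move over to the leg.

Request:
{"method": "carry_out", "body": {
  "deltas": [
    {"dx": 0,"dy": 0,"dz": 0.003,"rx": 0,"ry": 0,"rz": 0},
    {"dx": 0,"dy": 0,"dz": 0.008,"rx": 0,"ry": 0,"rz": 0},
    {"dx": 0,"dy": 0,"dz": 0.01,"rx": 0,"ry": 0,"rz": 0},
    {"dx": 0,"dy": 0,"dz": 0,"rx": 0,"ry": 0,"rz": 0},
    {"dx": 0.025,"dy": 0,"dz": 0,"rx": 0,"ry": 0,"rz": 0},
    {"dx": 0.025,"dy": 0,"dz": 0,"rx": 0,"ry": 0,"rz": 0},
    {"dx": 0.025,"dy": 0,"dz": 0,"rx": 0,"ry": 0,"rz": 0},
    {"dx": 0,"dy": 0,"dz": -0.005,"rx": 0,"ry": 0,"rz": 0},
    {"dx": 0,"dy": 0,"dz": 0,"rx": 0,"ry": 0,"rz": 0},
    {"dx": 0,"dy": 0,"dz": 0,"rx": 0,"ry": 0,"rz": 0}
  ]
}}

```text
time_s: 5.4
tool_pos: [629.8, 179.6, 99.0]
eef_rot: [3.134, -0.216, -0.003]
force: [-0.2, -0.1, -0.4]
gripper_width: 0.3
gripper_force: 0.0
```

```bash
python3 - <<'E'
from h import *
s=read_state(); print(s['tool_pos'],s['force'])
a=camera("scene")[150:270,200:420,::-1]; b=camera("side")[130:300,80:300,::-1]
a=cv2.resize(a,(396,300),interpolation=3);b=cv2.resize(b,(388,300),interpolation=3)
cv2.imwrite("pics/c2.png",np.hstack([a,b]))
E
```

```text
[629.75448472 179.62328471  98.97526445] [-0.21962767 -0.09540445 -0.41388224]
```

View pics/c2.png

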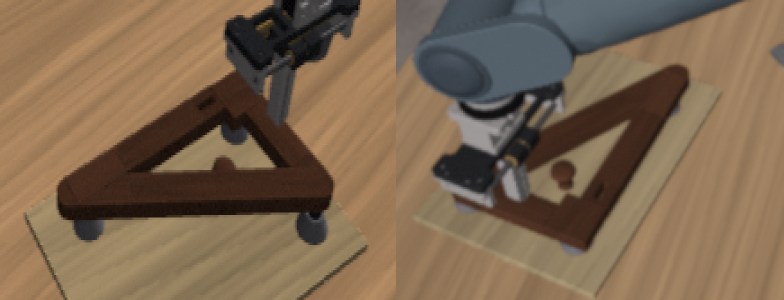

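The scene crop shows the tips at about (280,122), above the middle of the short leg, and the bracket has not moved.

Request:
{"method": "carry_out", "body": {
  "deltas": [
    {"dx": 0.002,"dy": 0.0005,"dz": -0.0015,"rx": 0,"ry": 0,"rz": 0},
    {"dx": 0,"dy": 0,"dz": -0.0015,"rx": 0,"ry": 0,"rz": 0},
    {"dx": 0,"dy": 0,"dz": -0.0015,"rx": 0,"ry": 0,"rz": 0},
    {"dx": 0,"dy": 0,"dz": -0.0015,"rx": 0,"ry": 0,"rz": 0},
    {"dx": 0,"dy": 0,"dz": -0.0015,"rx": 0,"ry": 0,"rz": 0},
    {"dx": 0,"dy": 0,"dz": -0.0015,"rx": 0,"ry": 0,"rz": 0},
    {"dx": 0,"dy": 0,"dz": -0.0015,"rx": 0,"ry": 0,"rz": 0},
    {"dx": 0,"dy": 0,"dz": -0.0015,"rx": 0,"ry": 0,"rz": 0},
    {"dx": 0,"dy": 0,"dz": -0.0015,"rx": 0,"ry": 0,"rz": 0}
  ]
}}

```text
time_s: 6.4
tool_pos: [633.2, 180.1, 86.1]
eef_rot: [-3.134, 0.217, 0.0]
force: [0.2, -0.6, 0.2]
gripper_width: 0.4
gripper_force: 0.0
```

Request:
{"method": "carry_out", "body": {
  "deltas": [
    {"dx": 0,"dy": 0,"dz": -0.001,"rx": 0,"ry": 0,"rz": 0},
    {"dx": 0,"dy": 0,"dz": -0.0005,"rx": 0,"ry": 0,"rz": 0},
    {"dx": 0,"dy": 0,"dz": 0,"rx": 0,"ry": 0,"rz": 0}
  ]
}}

```text
time_s: 6.7
tool_pos: [633.2, 180.1, 85.1]
eef_rot: [3.134, -0.216, -0.0]
force: [-1.3, -0.2, 3.2]
gripper_width: 0.3
gripper_force: 1.2
```

Request:
{"method": "carry_out", "body": {
  "deltas": [
    {"dx": 0,"dy": 0,"dz": -0.0004,"rx": 0,"ry": 0,"rz": 0},
    {"dx": 0,"dy": 0,"dz": 0,"rx": 0,"ry": 0,"rz": 0}
  ]
}}

```text
time_s: 6.9
tool_pos: [633.2, 180.1, 84.7]
eef_rot: [3.134, -0.217, -0.0]
force: [-3.0, -0.3, 4.8]
gripper_width: 0.2
gripper_force: 1.9
```

Request:
{"method": "carry_out", "body": {
  "deltas": [
    {"dx": 0,"dy": 0,"dz": 0.003,"rx": 0,"ry": 0,"rz": 0},
    {"dx": 0,"dy": 0,"dz": 0.012,"rx": 0,"ry": 0,"rz": 0},
    {"dx": 0,"dy": 0,"dz": 0.025,"rx": 0,"ry": 0,"rz": 0},
    {"dx": 0,"dy": 0,"dz": 0,"rx": 0,"ry": 0,"rz": 0},
    {"dx": -0.019,"dy": -0.0437,"dz": 0,"rx": 0,"ry": 0,"rz": 0},
    {"dx": -0.019,"dy": -0.0437,"dz": 0,"rx": 0,"ry": 0,"rz": 0},
    {"dx": -0.019,"dy": -0.0437,"dz": 0,"rx": 0,"ry": 0,"rz": 0},
    {"dx": -0.019,"dy": -0.0437,"dz": 0,"rx": 0,"ry": 0,"rz": 0},
    {"dx": -0.019,"dy": -0.0437,"dz": 0,"rx": 0,"ry": 0,"rz": 0},
    {"dx": -0.019,"dy": -0.0437,"dz": 0,"rx": 0,"ry": 0,"rz": 0}
  ]
}}

```text
time_s: 7.9
tool_pos: [518.1, -83.6, 124.0]
eef_rot: [3.134, -0.216, 0.001]
force: [0.6, -1.1, -0.4]
gripper_width: 0.3
gripper_force: 0.0
```

Request:
{"method": "carry_out", "body": {
  "deltas": [
    {"dx": 0,"dy": 0,"dz": 0,"rx": 0,"ry": 0,"rz": 0},
    {"dx": 0,"dy": 0,"dz": -0.012,"rx": 0,"ry": 0,"rz": 0},
    {"dx": 0,"dy": 0,"dz": -0.012,"rx": 0,"ry": 0,"rz": 0},
    {"dx": 0,"dy": 0,"dz": 0,"rx": 0,"ry": 0,"rz": 0}
  ]
}}

```text
time_s: 8.3
tool_pos: [517.7, -80.3, 97.4]
eef_rot: [-3.133, 0.213, 0.008]
force: [-0.5, 0.3, -0.6]
gripper_width: 0.5
gripper_force: 0.0
```

```bash
python3 - <<'E'
from h import *
s=read_state(); print(s['tool_pos'],s['force'])
a=camera("scene")[150:270,200:420,::-1]; b=camera("side")[130:300,80:300,::-1]
a=cv2.resize(a,(396,300),interpolation=3);b=cv2.resize(b,(388,300),interpolation=3)
cv2.imwrite("pics/c3.png",np.hstack([a,b]))
E
```

```text
[517.70007551 -80.27536735  97.36628834] [-0.45141465  0.26914535 -0.58592789]
```

View pics/c3.png

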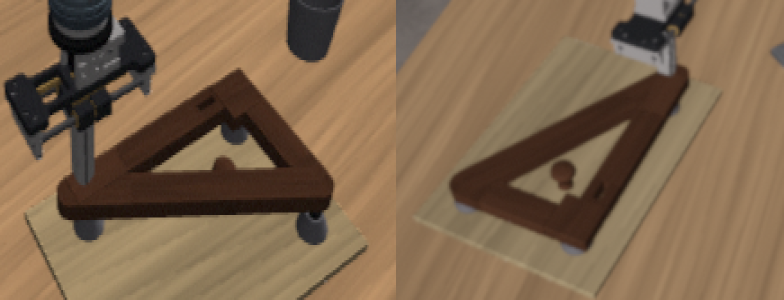

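The scene crop shows the tips at about (84,180), above the pointed end. I'll let it settle, then go down.

Request:
{"method": "carry_out", "body": {
  "deltas": [
    {"dx": 0,"dy": -0.001,"dz": 0,"rx": 0,"ry": 0,"rz": 0},
    {"dx": 0,"dy": 0,"dz": -0.0015,"rx": 0,"ry": 0,"rz": 0},
    {"dx": 0,"dy": 0,"dz": -0.0015,"rx": 0,"ry": 0,"rz": 0},
    {"dx": 0,"dy": 0,"dz": -0.0015,"rx": 0,"ry": 0,"rz": 0},
    {"dx": 0,"dy": 0,"dz": -0.0015,"rx": 0,"ry": 0,"rz": 0},
    {"dx": 0,"dy": 0,"dz": -0.0015,"rx": 0,"ry": 0,"rz": 0},
    {"dx": 0,"dy": 0,"dz": -0.0015,"rx": 0,"ry": 0,"rz": 0},
    {"dx": 0,"dy": 0,"dz": -0.0015,"rx": 0,"ry": 0,"rz": 0},
    {"dx": 0,"dy": 0,"dz": -0.0015,"rx": 0,"ry": 0,"rz": 0}
  ]
}}

```text
time_s: 9.3
tool_pos: [519.2, -83.2, 88.2]
eef_rot: [3.134, -0.217, 0.0]
force: [-0.4, 0.2, -0.3]
gripper_width: 0.5
gripper_force: 0.0
```

Request:
{"method": "carry_out", "body": {
  "deltas": [
    {"dx": 0,"dy": 0,"dz": -0.001,"rx": 0,"ry": 0,"rz": 0},
    {"dx": 0,"dy": 0,"dz": -0.001,"rx": 0,"ry": 0,"rz": 0},
    {"dx": 0,"dy": 0,"dz": 0,"rx": 0,"ry": 0,"rz": 0}
  ]
}}

```text
time_s: 9.6
tool_pos: [519.1, -83.1, 86.2]
eef_rot: [-3.134, 0.217, 0.0]
force: [0.2, 0.5, 0.2]
gripper_width: 0.3
gripper_force: 0.0
```

Request:
{"method": "carry_out", "body": {
  "deltas": [
    {"dx": 0,"dy": 0,"dz": -0.001,"rx": 0,"ry": 0,"rz": 0},
    {"dx": 0,"dy": 0,"dz": -0.0007,"rx": 0,"ry": 0,"rz": 0},
    {"dx": 0,"dy": 0,"dz": 0,"rx": 0,"ry": 0,"rz": 0}
  ]
}}

```text
time_s: 9.9
tool_pos: [519.3, -83.2, 84.8]
eef_rot: [3.134, -0.217, 0.0]
force: [-0.1, 0.7, 1.1]
gripper_width: 0.6
gripper_force: 0.6
```

Request:
{"method": "carry_out", "body": {
  "deltas": [
    {"dx": 0,"dy": 0,"dz": -0.0008,"rx": 0,"ry": 0,"rz": 0},
    {"dx": 0,"dy": 0,"dz": 0,"rx": 0,"ry": 0,"rz": 0}
  ]
}}

```text
time_s: 10.1
tool_pos: [519.3, -83.3, 84.1]
eef_rot: [3.134, -0.217, 0.0]
force: [-1.8, 0.8, 3.5]
gripper_width: 0.5
gripper_force: 1.5
```

Contact at about 3.5 N. Now I rise clear.

Request:
{"method": "carry_out", "body": {
  "deltas": [
    {"dx": 0,"dy": 0,"dz": 0.003,"rx": 0,"ry": 0,"rz": 0},
    {"dx": 0,"dy": 0,"dz": 0.012,"rx": 0,"ry": 0,"rz": 0},
    {"dx": 0,"dy": 0,"dz": 0.03,"rx": 0,"ry": 0,"rz": 0},
    {"dx": 0,"dy": 0,"dz": 0.04,"rx": 0,"ry": 0,"rz": 0},
    {"dx": 0,"dy": 0,"dz": 0.03,"rx": 0,"ry": 0,"rz": 0},
    {"dx": 0,"dy": 0,"dz": 0,"rx": 0,"ry": 0,"rz": 0},
    {"dx": 0,"dy": 0,"dz": 0,"rx": 0,"ry": 0,"rz": 0}
  ]
}}

```text
time_s: 10.8
tool_pos: [519.4, -83.2, 199.8]
eef_rot: [3.134, -0.216, 0.003]
force: [0.4, -0.2, 0.2]
gripper_width: 0.6
gripper_force: 0.0
```

```bash
python3 -c "
from rig import *
print(read_state()['tool_pos']); print(close_job())"
```

```text
[519.43085849 -83.16688444 199.77151657]
the job is handed in; nothing more can be done
None
```

I touched the square corner, the middle of the short leg and the pointed end in that order at 3.5–5 N each, came clear of the wood after each touch, and handed the job in at about 11 s; no verdict came back.

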